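Index a carving stand to its next station

TASK

Turn the wooden head on the indexing stand to its next station: pull the sprung index pin up out of its hole, swing the arm round with it, and let the pin spring fully home in the hole ringed with red chalk. Feel for the hole gently: never wrench the pin sideways against a hole or bear it down hard on the dial. Do not touch the carved head, leave the rest of the bench as it lies, and let go of the stand at the end.

Things in the scene. Friction and masses are not known exactly. Their poses are not given: they have to be found in the camera images.
- stand: Indexing stand bolted to the bench: green round foot, diameter 296 mm (three lugs to 334), under a fixed flat aluminium dial, outer diameter 278 mm, top face 47 mm above the bench. Twelve 12 mm holes, 12 mm deep, on a circle of 115 mm radius, drilled by hand roughly 30 degrees (60 mm) apart, uneven by up to 7 mm. Origin: on the vertical turning axis, at bench level.
- turntable (a joint): Angle of the revolving faceplate about the stand's axis, rad, 0 at the starting hole, growing anticlockwise seen from above; no end stops, stays where left (friction about 3 N at the knob). Plywood disc, diameter 184 mm, top 69 mm above the bench; a dark steel arm on it (26 mm wide, top at 75 mm) reaches over the dial and carries the pin's steel guide tube (diameter 18 mm, top at 92 mm).
- index_pin (a joint): Lift of the sprung index pin, m: 0 = home in a hole, 0.010 = tip level with the dial's top (also when it rests on the dial between holes), 0.018 = upper stop. Spring pushes down: 8 N at home, 13 N at the stop. 9 mm pin, flat end, 1.5 mm play each side in a hole. Over a hole it drops in by itself if its knob is free, and locks the turntable.
- knob (a point): Centre of the pin's pull knob: upright black ribbed cylinder, diameter 26 mm, 30 mm tall (top 15 mm above this point), yellow disc on top; 111 mm above the bench when the pin is home, 115 mm from the turning axis, straight above the pin. It slides up and down with the pin. Free all round; below it 4 mm of bare pin, then the guide tube.
- pin_tip (a point): Lower end of the index pin, on the pin's axis, 74 mm below the knob's centre; 37 mm above the bench when the pin is home.
- red_ring: Red chalk ring, 34 mm across, drawn on the dial round the hole to go to; origin at the ring's centre on the dial face. Drawn by hand: the hole's centre lies up to 8 mm from the ring's centre in any direction. White, blue and yellow chalk rings mark other holes. The red one lies one or two holes from the start, on either side.
- carving: Roughed-out wooden puppet head on the middle of the faceplate, 115 mm tall, up to 90 mm across, top 184 mm above the bench; origin at the centre of its underside. Turns with the faceplate; not to be touched.
- gouge: Bystander: carving gouge with round wooden handle, 215 mm long, lying beside the stand; origin on the bench under the middle.
- marking_knife: Bystander: small knife, 150 mm, lying beside the stand.
- flat_chisel: Bystander: chisel with yellow handle, 245 mm long, lying.
- try_square: Bystander: steel try square, 130 by 218 mm, lying flat; origin under the middle of its thick stock.
- tape_measure: Bystander: yellow and black tape measure, 70 by 43 mm, 66 mm tall.
- mallet: Bystander: round wooden carver's mallet lying on its side, 245 mm long, 90 mm thick.
- glue_bottle: Bystander: white glue bottle, 60 mm diameter, 150 mm tall, standing.
- puppet_leg: Bystander: carved wooden puppet leg, 150 mm long, lying.

How it is judged:
By the outcome, as a careful person would: the job done as asked, in the order asked, and still so for the second after the job is handed in, with the robot touching nothing.
It also fails if it takes over 51 s, if anything falls off the work surface, if the arm or the gripper's body presses on something with over 40 N, if the wrist force passes 120 N, or if a joint passes its speed limit or range.

ROBOT

A 6-joint arm with a two-finger parallel gripper is mounted at the origin on the work surface. World frame = base frame: x ahead of the robot, y to its left, z up, the work surface at z = 0. Lengths are in m, angles in degrees, forces in N, time in s.
With the tool pointing down it reaches from about 0.4 to 0.825 m from the base axis. Payload 7 kg.
Tool frame: the origin (TCP) lies between the finger pads; the fingertips stand 11 mm ahead of it and the grasp point (between the pads) lies 8 mm behind it (r.tcp_to_tips is the distance from the TCP to the fingertips, in m); x points along the fingers, y is the direction in which the jaws open and shut, and the axes are right-handed (so a half turn about x gives the same grasp; the last joint's range is limited). The gripper opens to 88 mm and grips with 3 to 60 N. Pads are 19 mm wide; open, the fingers measure 130 mm over their backs; the gripper's body (78 mm by 193 mm) begins 47 mm behind the grasp point.
Start: joints at [87.382, 20.546, 0.682, 0, -70.136, -16.507], TCP at [0.221, 0.638, 0.238] pointing down, gripper open.
Joint ranges: [-176.03, 176.03], [-82.01, 121.73], [-58.28, 71.71], [-173.87, 95.51], [-174.79, -0.11], [-173.66, 173.66]. Speed limits (degrees/s): [136.94, 136.94, 172.46, 180, 180, 180].

INTERFACE

Orientations are given as [roll, pitch, yaw] about the fixed x, y, z axes, in that order (R = Rz(yaw) Ry(pitch) Rx(roll)).
In Python, from plant import r gives the robot as it stands.
- The arm moves only by the tool arm_command, never from a script. Its argument "plan" is a list of rows, each an object of numbers: "dx", "dy", "dz": the shift along the tool's x, y, z each as a share of 0.02 m, from -1 to 1; "wx", "wy", "wz": the turn, a rotation vector about the tool's x, y, z each as a share of 0.08 rad, from -1 to 1. In form: [{"dx": .., "dy": .., "dz": .., "wx": .., "wy": .., "wz": ..}, ...]. A call has 1 to 20 rows; each row shifts and turns the pose as measured when the row begins, along the tool's axes as they then stand; what a row does not reach is not made up. A row lasts 1/12 s, in which the tool goes at most 41.7 mm and 7.16 degrees, less where a joint would pass 70% of its speed; a pose out of reach is approached as far as the arm can. A call with a number of a shift or a turn outside -1 to 1 is refused whole. A call with a gripper value outside its range is refused whole. "fingers" is the closure, from -1 (fully open) to 1 (shut), so that 0 is half open, set as the call begins (left out, the last holds). The fingers move at their own pace and stop on an object; "force" is the grip in N (left out, the last holds). Time passes only in rows, so rows that do not move let the fingers close. It gives the time, the measured TCP pose, the force and the opening at its end, in the units of the state.
- r.get_state(): the state, without advancing time (a new reading comes with each control period).
- r.capture(name): name is "side" or "top" or "wrist"; returns (picture, depth): 480x640x3 uint8, red, green, blue; 480x640 float32, m along the optical axis (not along the pixel's ray), 0 where there is no reading.
- r.camera_model(name): a dict with "vertical_fov" (degrees; the focal length in pixels is half the picture's height over the tangent of half this angle, whatever the lens; pixels are square), "cx", "cy" (the principal point, pixels), "R" (3x3) and "t" (3): a world point X has camera coordinates R X + t. Camera axes: x right, y down, z forward; pixel columns grow to the right and rows downward; lengths in m; the calibration is good to about 2 mm. A picture is of the moment at which its call begins: read the wrist's pose just before it. camera_model takes no time and is no camera call; for the wrist camera it gives the pose at the moment of the call.
- r.close_job(): hands the job in, once; it reports no verdict.
Trained networks look in the newest picture that a camera, given by its name, has taken for a name from the list of things; names that differ only in an ending like _2 or _b are one class to them, and where a whole thing is asked for, a point or a joint stands for the part that bears it (a point fixed in the world has none). Each returns a list of dicts, best first, with "score" (0 to 1); they miss things now and then, are a little off and sometimes report something else, mostly with a low value. They report only what shows in the picture. A call takes as long as a camera call.
- r.cut_out(camera, query): "mask" (480x640 bool, what is visible of it) and "bbox" ([left, top, width, height] in pixels, round what is visible of it).
- r.spot_point(camera, query): "centre" ([column, row] in pixels: a listed point, or the origin of a listed thing).
The state is a dict: "time_s": time; "joints": joint angles; "qd": joint speeds; "joint_torque": joint torques, N m; "tcp_pos": TCP position; "eef_rot": TCP orientation; "contact_force": force on the tool from outside, world axes, zero at the start; "moment": the same for the moment, N m; "gripper_width": finger opening in m.
Only numpy, scipy, OpenCV 4.12 (cv2) and the standard library are available. Lean on these libraries where they do the work, as an engineer would, in place of code of your own. Each camera call takes 0.05 s, during which the arm holds its last target.

## Working session

There is one attempt and no reset: what is moved stays moved. The work goes in short steps, Python scripts to look and compute and a tool call to move; the robot and the scene stay as the last step left them, time stands still between calls to the robot, and variables do not carry over. Pictures are saved under pics/ and viewed, and the job is handed in when it is done.

Besides the shell and the picture viewer there is one more tool, called after "Emit:" in YAML: its name, and indented under it one key for each argument. arm_command: Moves the arm, as the interface text tells. Shift numbers are shares of 0.02 m and turn numbers shares of 0.08 rad, none past 1 either way. Its arguments: {"type":"object","properties":{"plan":{"type":"array","items":{"type":"object","properties":{"dx":{"type":"number"},"dy":{"type":"number"},"dz":{"type":"number"},"wx":{"type":"number"},"wy":{"type":"number"},"wz":{"type":"number"}}}},"fingers":{"type":"number"},"force":{"type":"number"}},"required":["plan"]}

```bash
mkdir -p pics; ls
cat > h.py <<'E'
import numpy as np, cv2
from plant import r
def save(n,p): cv2.imwrite('pics/'+n+'.png',cv2.cvtColor(p,cv2.COLOR_RGB2BGR))
def cm(n):
    m=r.camera_model(n); f=240/np.tan(np.radians(m['vertical_fov'])/2)
    return f,m['cx'],m['cy'],np.array(m['R']),np.array(m['t'])
def ray(M,u,v):
    f,cx,cy,R,t=M
    return -R.T@t, R.T@np.array([(u-cx)/f,(v-cy)/f,1])
def onz(M,u,v,z):
    o,d=ray(M,u,v); return o+d*(z-o[2])/d[2]
def dep(M,u,v,d):
    o,k=ray(M,u,v); return o+k*d
def proj(M,X):
    f,cx,cy,R,t=M; c=R@np.array(X)+t; return np.array([cx+f*c[0]/c[2],cy+f*c[1]/c[2]])
E
python3 - <<'E'
from h import *
s=r.get_state(); print(s)
for n in ('top','side','wrist'):
    p,d=r.capture(n); save(n+'0',p); M=cm(n); print(n,r.camera_model(n))
    for q in (('stand','knob','red_ring','carving') if n!='side' else ('knob','red_ring')):
        for x in r.spot_point(n,q)[:2]:
            u,v=x['centre']; z=d[int(v),int(u)]; print(q,x['score'],u,v,dep(M,u,v,z), onz(M,u,v,{'stand':0,'knob':.111,'red_ring':.047,'carving':.069}[q]))
E
```

```text
pics
{'time_s': 0.0, 'joints': array([ 8.73831757e+01,  2.05893267e+01,  6.36919822e-01, -2.02504983e-02,
       -7.01368317e+01, -1.65060234e+01]), 'qd': array([-0.03102242, -0.06075555,  0.03754145, -0.00223825, -0.01440404,
        0.05733458]), 'joint_torque': array([ 6.23291089e-05, -5.82719707e+01,  2.93037558e+01,  6.99671522e+00,
        6.81251142e-03, -1.67617941e-04]), 'tcp_pos': array([0.22100593, 0.63731556, 0.23666997]), 'eef_rot': array([  94.46517055,   89.90875278, -104.66457261]), 'contact_force': array([-0.57269108,  0.05643082,  0.38277813]), 'moment': array([-0.02058116, -0.01827235,  0.00387442]), 'gripper_width': 0.08805598243333992}
top {'vertical_fov': 47.545573777939765, 'cx': 321.6654042349485, 'cy': 239.99863968824107, 'R': array([[-0.02222517, -0.99963623, -0.01527906],
       [-0.99895591,  0.022815  , -0.03957981],
       [ 0.039914  ,  0.01438344, -0.99909959]]), 't': array([0.03777092, 0.47414631, 1.31181821])}
stand 0.71 344.7 209.1 [ 0.53264671 -0.02564323  0.17714919] [ 0.54962908 -0.03082392  0.        ]
knob 0.47 380.3 160.7 [ 0.64263617 -0.10827
[... 584 characters left out ...]
.74522409]]), 't': array([-0.43080605,  0.1866519 ,  1.57638967])}
knob 0.7 397.8 242.6 [ 0.64043142 -0.11632733  0.12182941] [ 0.64532029 -0.10808752  0.111     ]
red_ring 0.62 399.6 389.3 [ 0.5024426  -0.44485173  0.02227934] [ 0.49483706 -0.45580584  0.047     ]
red_ring 0.52 369.3 282.6 [ 0.55191672 -0.15133816  0.03770531] [ 0.54865615 -0.15767797  0.047     ]
wrist {'vertical_fov': 63.90615550674001, 'cx': 320.6486762043636, 'cy': 232.13313172845648, 'R': array([[-3.27467110e-01, -9.44862558e-01,  1.95590732e-04],
       [-9.06940246e-01,  3.14382174e-01,  2.80398358e-01],
       [-2.64999400e-01,  9.16438510e-02, -9.59883703e-01]]), 't': array([ 0.67476153, -0.03515014,  0.39090735])}
```

View pics/top0.png

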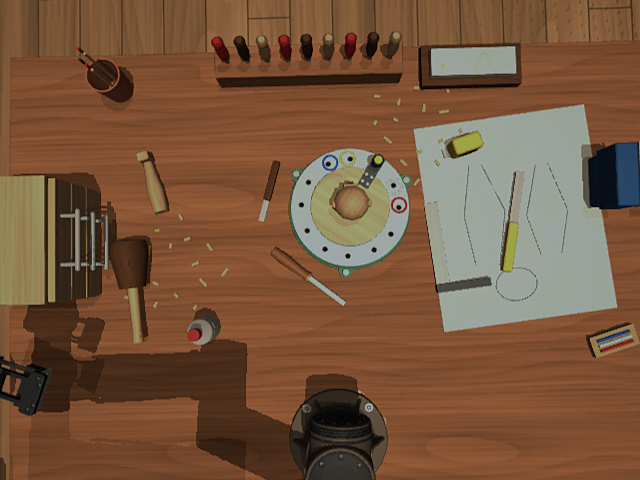

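View pics/side0.png

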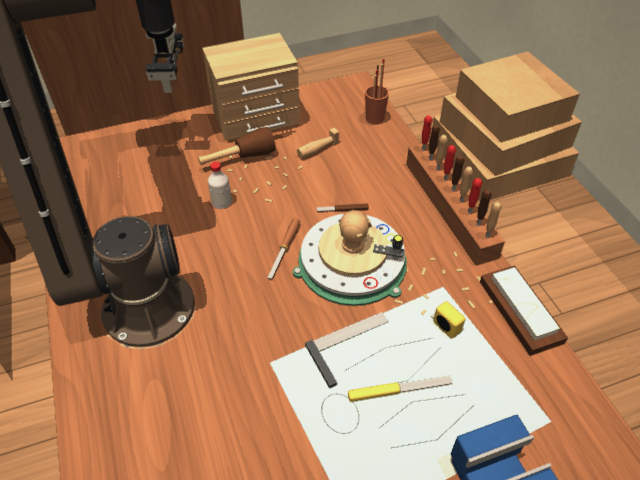

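Run:
```python
import cv2
a=cv2.imread('pics/top0.png')[120:300,250:440]; cv2.imwrite('pics/top0c.png',cv2.resize(a,None,fx=3.3,fy=3.3,interpolation=cv2.INTER_CUBIC))
a=cv2.imread('pics/side0.png')[180:350,260:450]; cv2.imwrite('pics/side0c.png',cv2.resize(a,None,fx=4,fy=3.5,interpolation=cv2.INTER_CUBIC))
```

```text
(no output)
```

View pics/top0c.png

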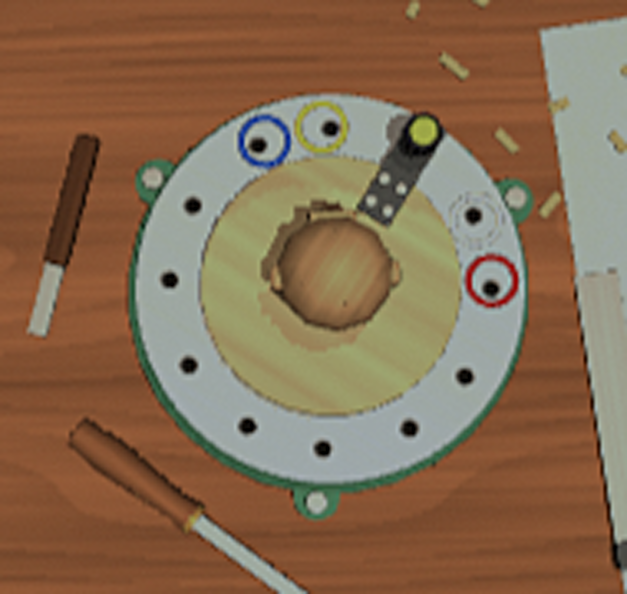

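View pics/side0c.png

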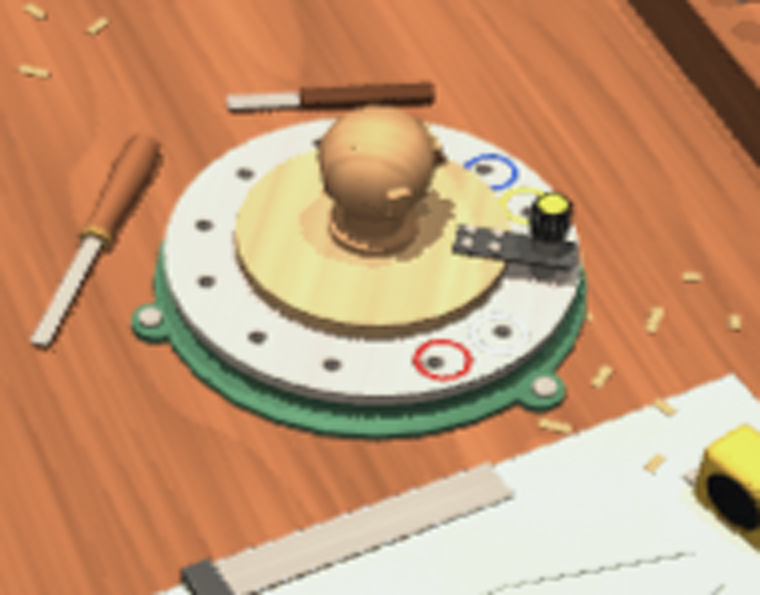

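The top view shows the knob at about (378,160) and the red ring at about (399,205). The ring is two holes clockwise from the start, with a dashed white ring between. Next I'll measure the holes.

```bash
cat > holes.py <<'E'
from h import *
from scipy.optimize import least_squares
def run(n,z=.047):
    p,d=r.capture(n); M=cm(n)
    m=r.cut_out(n,'stand')[0]['mask']
    m=cv2.morphologyEx(m.astype(np.uint8),cv2.MORPH_CLOSE,np.ones((9,9)))
    g=p.max(2); b=((g<70)&(m>0)).astype(np.uint8)
    k,l,st,c=cv2.connectedComponentsWithStats(b)
    P=[]
    for i in range(1,k):
        if 3<=st[i,4]<60:
            ys,xs=np.where(l==i); w=(140.-g[ys,xs])
            u,v=(xs*w).sum()/w.sum(),(ys*w).sum()/w.sum()
            P.append((u,v,*onz(M,u,v,z)[:2],st[i,4]))
    P=np.array(P); X=P[:,2:4]
    f=least_squares(lambda q:np.hypot(*(X-q).T)-.115,[.556,-.035],loss='soft_l1',f_scale=.002)
    q=f.x
    print(n,'centre',q)
    for row in P: print(np.round(row,4),'r',round(np.hypot(*(row[2:4]-q)),4),'ang',round(np.degrees(np.arctan2(*(row[2:4]-q)[::-1])),2))
    ym=(p[...,0]>130)&(p[...,1]>120)&(p[...,2]<90)
    kn=r.spot_point(n,'knob')[0]['centre']
    yy,xx=np.mgrid[:480,:640]; ym&=(np.hypot(xx-kn[0],yy-kn[1])<14)
    for kk in (0,):
        u,v=xx[ym].mean(),yy[ym].mean(); K=onz(M,u,v,.126); print('knob px',u,v,ym.sum(),K,'r',np.hypot(*(K[:2]-q)),'ang',np.degrees(np.arctan2(*(K[:2]-q)[::-1])))
    return q
if __name__=='__main__':
    run('top'); run('side')
E
python3 holes.py
```

```text
top centre [ 0.54951935 -0.04169384]
[ 3.498294e+02  1.585203e+02  6.650000e-01 -4.450000e-02  1.500000e+01] r 0.1155 ang -1.37
[3.279212e+02 1.635897e+02 6.542000e-01 7.700000e-03 1.600000e+01] r 0.1157 ang 25.26
[3.079602e+02 1.818340e+02 6.119000e-01 5.590000e-02 1.500000e+01] r 0.1159 ang 57.41
[ 3.501792e+02  1.823319e+02  6.083000e-01 -4.390000e-02  6.000000e+00] r 0.0588 ang -2.16
[ 3.930047e+02  1.849132e+02  5.997000e-01 -1.448000e-01  1.500000e+01] r 0.1147 ang -64.05
[ 3.364885e+02  1.935115e+02  5.825000e-01 -1.090000e-02  4.000000e+00] r 0.0451 ang 42.97
[3.010245e+02 2.044778e+02 5.585000e-01 7.350000e-02 1.600000e+01] r 0.1155 ang 85.53
[ 3.984534e+02  2.071199e+02  5.468000e-01 -1.562000e-01  1.500000e+01] r 0.1145 ang -91.36
[ 3.361468e+02  2.103743e+02  5.426000e-01 -9.200000e-03  1.100000e+01] r 0.0332 ang 102.05
[3.067761e+02 2.303423e+02 4.970000e-01 6.120000e-02 1.600000e+01] r 0.1155 ang 117.06
[ 3.904755e+02  2.336415e+02  4.847000e-01 -1.357000e-01  1.500000e+01] r 0.1142 ang -124.6
[3.247204e+02 2.486595e+02 4.528000e-01 1.980000e-02 1.600000e+01] r 0.1146 a
[... 509 characters left out ...]
  1.400000e+01] r 0.1256 ang 0.47
[ 2.974780e+02  2.763785e+02  3.825000e-01 -7.510000e-02  8.000000e+00] r 0.1444 ang 169.87
[ 3.919973e+02  2.959973e+02  5.855000e-01 -2.162000e-01  5.000000e+00] r 0.1307 ang -62.25
[ 3.749791e+02  3.010000e+02  5.393000e-01 -2.156000e-01  3.000000e+00] r 0.116 ang -82.74
[ 3.680e+02  3.030e+02  5.206e-01 -2.152e-01  3.000e+00] r 0.1148 ang -92.03
[ 3.465208e+02  3.040000e+02  4.693000e-01 -1.996000e-01  8.000000e+00] r 0.1135 ang -119.19
[ 3.605524e+02  3.040000e+02  5.021000e-01 -2.116000e-01  8.000000e+00] r 0.1134 ang -101.51
knob px 394.1304347826087 390.04347826086956 23 [ 0.45909493 -0.488446    0.126     ] r 0.3934683873979654 ang -99.5955918925753
```

```bash
cat >> h.py <<'E'
from scipy.spatial.transform import Rotation as Ro
def tool():
    s=r.get_state(); return s, np.array(s['tcp_pos']), Ro.from_euler('xyz',s['eef_rot'],degrees=True).as_matrix()
Q=np.array([.5495,-.0417])
def st(m=''):
    s,p,T=tool(); y=T[:,1]; a=np.degrees(np.arctan2(y[1],y[0]))
    d=p[:2]-Q
    print(m,'t',round(s['time_s'],2),'p',np.round(p,4),'yang',round(a,2),'xaxis',np.round(T[:,0],3),'F',np.round(s['contact_force'],1),'M',np.round(s['moment'],2),'w',round(s['gripper_width'],4),'rad',round(np.hypot(*d),4),'ang',round(np.degrees(np.arctan2(d[1],d[0])),2))
E
python3 - <<'E'
from h import *
st(); s,p,T=tool(); print(T); print(r.tcp_to_tips)
f,cx,cy,R,t=cm('wrist'); C=-R.T@t; print('cam in tool',T.T@(C-p),'fwd',T.T@R[2])
K=np.array([.6466,-.1039,.2]); print(np.round(T.T@(K-p),4))
E
```

```text
t 0.95 p [0.2211 0.6377 0.2376] yang -109.12 xaxis [ 0.  0. -1.] F [-0.6 -0.2  0.2] M [-0.    0.04 -0.01] w 0.0875 rad 0.7546 ang 115.79
[[ 1.09767064e-05 -3.27591612e-01 -9.44819419e-01]
 [ 2.99256037e-05 -9.44819419e-01  3.27591613e-01]
 [-9.99999999e-01 -3.18701685e-05 -5.67628594e-07]]
0.011
cam in tool [-1.47476721e-01  1.28425189e-04 -7.57653578e-02] fwd [9.59878796e-01 1.04720013e-04 2.80415204e-01]
[ 0.0375  0.5613 -0.6449]
```

View pics/wrist0.png

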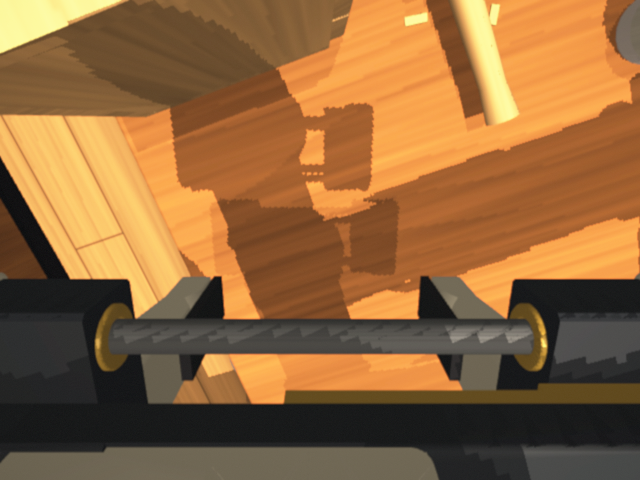

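Emit:
arm_command:
  plan:
    - {"wx":1,"dx":-1}
    - {"wx":1,"dx":-1}
    - {"wx":0.97}
    - {"dy":0.52,"dz":-1}
    - {"dy":0.52,"dz":-1}
    - {"dy":0.52,"dz":-1}
    - {"dy":0.52,"dz":-1}
    - {"dy":0.52,"dz":-1}
    - {"dy":0.52,"dz":-1}
    - {"dy":0.52,"dz":-1}
    - {"dy":0.52,"dz":-1}
    - {"dy":0.52,"dz":-1}
    - {"dy":0.52,"dz":-1}
    - {"dy":0.52,"dz":-1}
    - {"dy":0.52,"dz":-1}
    - {"dy":0.52,"dz":-1}
    - {"dy":0.52,"dz":-1}
    - {"dy":0.52,"dz":-1}
    - {"dy":0.52,"dz":-1}
    - {"dy":0.52,"dz":-1}
  fingers: -1

```text
schema error: expected keys dx, dy, dz, wx, wy, wz
```

```bash
cat > go.py <<'E'
from h import *
st(); s,p,T=tool(); K=np.array([.6466,-.1039,.123])
print('delta to knob (tool m):',np.round(T.T@(K-p),4),'joints',np.round(s['joints'],1))
E
python3 go.py
```

```text
t 0.95 p [0.2211 0.6377 0.2376] yang -109.12 xaxis [ 0.  0. -1.] F [-0.6 -0.2  0.2] M [-0.    0.04 -0.01] w 0.0875 rad 0.7546 ang 115.79
delta to knob (tool m): [ 0.1145  0.5613 -0.6449] joints [ 87.4  20.5   0.7   0.  -70.1 -16.5]
```

All six keys are needed.

Emit:
arm_command:
  plan:
    - {"dx":-1,"dy":0,"dz":0,"wx":1,"wy":0,"wz":0}
    - {"dx":-1,"dy":0,"dz":0,"wx":1,"wy":0,"wz":0}
    - {"dx":0,"dy":0,"dz":0,"wx":0.97,"wy":0,"wz":0}
    - {"dx":0,"dy":0.52,"dz":-1,"wx":0,"wy":0,"wz":0}
    - {"dx":0,"dy":0.52,"dz":-1,"wx":0,"wy":0,"wz":0}
    - {"dx":0,"dy":0.52,"dz":-1,"wx":0,"wy":0,"wz":0}
    - {"dx":0,"dy":0.52,"dz":-1,"wx":0,"wy":0,"wz":0}
    - {"dx":0,"dy":0.52,"dz":-1,"wx":0,"wy":0,"wz":0}
    - {"dx":0,"dy":0.52,"dz":-1,"wx":0,"wy":0,"wz":0}
    - {"dx":0,"dy":0.52,"dz":-1,"wx":0,"wy":0,"wz":0}
    - {"dx":0,"dy":0.52,"dz":-1,"wx":0,"wy":0,"wz":0}
    - {"dx":0,"dy":0.52,"dz":-1,"wx":0,"wy":0,"wz":0}
    - {"dx":0,"dy":0.52,"dz":-1,"wx":0,"wy":0,"wz":0}
    - {"dx":0,"dy":0.52,"dz":-1,"wx":0,"wy":0,"wz":0}
    - {"dx":0,"dy":0.52,"dz":-1,"wx":0,"wy":0,"wz":0}
  fingers: -1

```text
time_s: 2.2
tcp_pos: [0.3558, 0.3941, 0.2788]
eef_rot: [-118.3, 89.9, 28.6]
contact_force: [0.1, 0.6, 0.5]
gripper_width: 0.0876
```

```bash
python3 go.py
```

```text
t 2.2 p [0.3558 0.3941 0.2788] yang -123.13 xaxis [ 0.001  0.    -1.   ] F [0.1 0.6 0.5] M [ 0.02 -0.05 -0.05] w 0.0876 rad 0.4769 ang 113.96
delta to knob (tool m): [ 0.1558  0.2583 -0.5156] joints [ 69.1   5.4 -13.7   0.  -70.8 -12.3]
```

Emit:
arm_command:
  plan:
    - {"dx":0,"dy":0.5,"dz":-1,"wx":0,"wy":0,"wz":0}
    - {"dx":0,"dy":0.5,"dz":-1,"wx":0,"wy":0,"wz":0}
    - {"dx":0,"dy":0.5,"dz":-1,"wx":0,"wy":0,"wz":0}
    - {"dx":0,"dy":0.5,"dz":-1,"wx":0,"wy":0,"wz":0}
    - {"dx":0,"dy":0.5,"dz":-1,"wx":0,"wy":0,"wz":0}
    - {"dx":0,"dy":0.5,"dz":-1,"wx":0,"wy":0,"wz":0}
    - {"dx":0,"dy":0.5,"dz":-1,"wx":0,"wy":0,"wz":0}
    - {"dx":0,"dy":0.5,"dz":-1,"wx":0,"wy":0,"wz":0}
    - {"dx":0,"dy":0.5,"dz":-1,"wx":0,"wy":0,"wz":0}
    - {"dx":0,"dy":0.5,"dz":-1,"wx":0,"wy":0,"wz":0}
    - {"dx":0,"dy":0.5,"dz":-1,"wx":0,"wy":0,"wz":0}
    - {"dx":0,"dy":0.5,"dz":-1,"wx":0,"wy":0,"wz":0}
    - {"dx":0,"dy":0.5,"dz":-1,"wx":0,"wy":0,"wz":0}
    - {"dx":0,"dy":0.5,"dz":-1,"wx":0,"wy":0,"wz":0}
    - {"dx":0,"dy":0.5,"dz":-1,"wx":0,"wy":0,"wz":0}
    - {"dx":0,"dy":0.5,"dz":-1,"wx":0,"wy":0,"wz":0}
    - {"dx":0,"dy":0.5,"dz":-1,"wx":0,"wy":0,"wz":0}
    - {"dx":0,"dy":0.5,"dz":-1,"wx":0,"wy":0,"wz":0}
    - {"dx":0,"dy":0.5,"dz":-1,"wx":0,"wy":0,"wz":0}
    - {"dx":0,"dy":0.5,"dz":-1,"wx":0,"wy":0,"wz":0}

```text
time_s: 3.87
tcp_pos: [0.5905, -0.0134, 0.2832]
eef_rot: [-105.4, 89.3, 41.6]
contact_force: [0.9, 0.6, -0.3]
gripper_width: 0.0877
```

```bash
python3 go.py
```

```text
t 3.87 p [ 0.5905 -0.0134  0.2832] yang -123.02 xaxis [ 0.009  0.008 -1.   ] F [ 0.9  0.6 -0.3] M [ 0.06 -0.03  0.04] w 0.0877 rad 0.0498 ang 34.6
delta to knob (tool m): [ 0.16    0.0471 -0.0959] joints [ 17.5  10.8  -6.5  -0.3 -72.   39.6]
```

Emit:
arm_command:
  plan:
    - {"dx":0,"dy":0.5,"dz":-1,"wx":0,"wy":0,"wz":0}
    - {"dx":0,"dy":0.5,"dz":-1,"wx":0,"wy":0,"wz":0}
    - {"dx":0.5,"dy":0.5,"dz":-1,"wx":0,"wy":0,"wz":0}
    - {"dx":0.5,"dy":0.5,"dz":-0.8,"wx":0,"wy":0,"wz":0}
    - {"dx":0.5,"dy":0.3,"dz":-0.6,"wx":0,"wy":0,"wz":0}
    - {"dx":0,"dy":0,"dz":0,"wx":0,"wy":0,"wz":0}

```text
time_s: 4.37
tcp_pos: [0.6434, -0.108, 0.252]
eef_rot: [-111.8, 89.2, 35.0]
contact_force: [-0.1, 1.8, -0.8]
gripper_width: 0.0879
```

```bash
cat >> go.py <<'E'
dn=T.T@np.array([0,0,-1.]); w=np.cross([1,0,0],dn)/.08; print('fix tilt shares',np.round(w,3))
E
python3 go.py
python3 - <<'E'
from h import *
p,d=r.capture('wrist'); save('w1',p); M=cm('wrist')
print(r.spot_point('wrist','knob')[:1], proj(M,[.6466,-.1039,.126]), proj(M,[.5468,-.1567,.047]))
E
```

```text
t 4.37 p [ 0.6434 -0.108   0.252 ] yang -123.19 xaxis [ 0.011  0.008 -1.   ] F [-0.1  1.8 -0.8] M [0.04 0.19 0.  ] w 0.0879 rad 0.1149 ang -35.22
delta to knob (tool m): [ 0.1291 -0.0036  0.0002] joints [  7.4  17.6  -1.5  -0.4 -70.2  49.6]
fix tilt shares [ 0.    -0.062  0.154]
[] [316.25056081 226.11095483] [419.84161419 259.5686816 ]
```

View pics/w1.png

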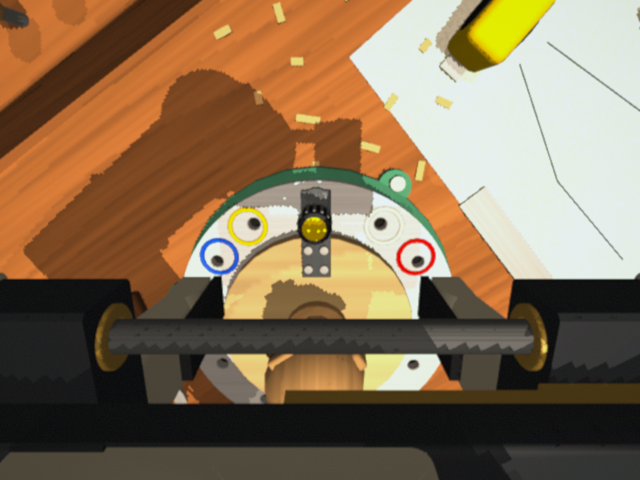

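The wrist view shows the yellow knob top at about (315,229), the red-ringed hole at (418,262) and the carving at the bottom. That agrees with my map to about 2 px, so I'll refine it from this picture.

Run:
```python
from h import *
p=cv2.cvtColor(cv2.imread('pics/w1.png'),cv2.COLOR_BGR2RGB).astype(int); M=cm('wrist')
yy,xx=np.mgrid[:480,:640]
m=(p[...,0]>110)&(p[...,1]>90)&(p[...,2]<70)&(np.hypot(xx-315,yy-229)<16)
u,v=xx[m].mean(),yy[m].mean(); K=onz(M,u,v,.126); print(u,v,m.sum(),K)
g=p.max(2); X=[]
for c in [(254,224),(217,261),(381,224),(418,262),(413,364),(223,363)]:
    b=(g<90)&(np.hypot(xx-c[0],yy-c[1])<8); w=150-g[b]
    u,v=(xx[b]*w).sum()/w.sum(),(yy[b]*w).sum()/w.sum(); X.append(onz(M,u,v,.047)[:2]); print(c,b.sum(),u,v,X[-1])
X=np.array(X)
from scipy.optimize import least_squares
f=least_squares(lambda q:np.hypot(*(X-q).T)-.115,[.55,-.04]); q=f.x; print('centre',q,f.fun)
for x in list(X)+[K[:2]]: d=x-q; print(np.hypot(*d),np.degrees(np.arctan2(d[1],d[0])))
s,P,T=tool(); print('knob in tool',T.T@(np.r_[K[:2],.123]-P), 'Kcirc',q+.115*np.array([np.cos(a:=np.arctan2(*(K[:2]-q)[::-1])),np.sin(a)]))
```

```text
313.76559139784945 228.35913978494622 465 [ 0.64615482 -0.10044612  0.126     ]
(254, 224) 84 254.03380998545808 223.01369365002424 [ 0.6648217  -0.04147529]
(217, 261) 70 217.5607766356665 260.0703214227443 [0.65381632 0.01078541]
(381, 224) 88 379.86972269383136 223.0486700622524 [ 0.59957751 -0.142167  ]
(418, 262) 77 417.30248560595425 260.69512708889204 [ 0.54706754 -0.15338239]
(413, 364) 53 412.7144578313253 363.6513253012048 [ 0.44837637 -0.09268939]
(223, 363) 88 222.43995494861326 362.29931015064057 [0.55869952 0.07679612]
centre [ 0.54983427 -0.03826581] [ 3.22113833e-05 -2.91821478e-05  1.94820238e-04  1.49822597e-04
  1.33096690e-04  4.02954247e-04]
0.11503221138333246 -1.5988017906792056
0.11497081785216783 25.2545514839776
0.1151948202384516 -64.41698526196278
0.1151498225968738 -91.37678937289849
0.11513309668978845 -151.79020461954957
0.11540295424672695 85.59420108226723
0.11464745420485974 -32.84450703699039
knob in tool [ 0.13118035 -0.00493509  0.0018435 ] Kcirc [ 0.64645101 -0.10063733]
```

Emit:
arm_command:
  plan:
    - {"dx":0.8,"dy":-0.2,"dz":0,"wx":0,"wy":-0.06,"wz":0.15}
    - {"dx":0.8,"dy":0,"dz":0,"wx":0,"wy":0,"wz":0}
    - {"dx":0.8,"dy":0,"dz":0,"wx":0,"wy":0,"wz":0}
    - {"dx":0.8,"dy":0,"dz":0,"wx":0,"wy":0,"wz":0}
    - {"dx":0.8,"dy":0,"dz":0,"wx":0,"wy":0,"wz":0}
    - {"dx":0,"dy":0,"dz":0,"wx":0,"wy":0,"wz":0}
    - {"dx":0,"dy":0,"dz":0,"wx":0,"wy":0,"wz":0}

```text
time_s: 5.05
tcp_pos: [0.6475, -0.096, 0.1769]
eef_rot: [-148.5, 89.4, -1.3]
contact_force: [-0.1, -0.6, 0.1]
gripper_width: 0.0874
```

```bash
python3 go.py
python3 - <<'E'
from h import *
p,d=r.capture('wrist'); save('w2',p); M=cm('wrist'); p=p.astype(int)
yy,xx=np.mgrid[:480,:640]; c=proj(M,[.6465,-.102,.126]); print(c)
m=(p[...,0]>110)&(p[...,1]>90)&(p[...,2]<70)&(np.hypot(xx-c[0],yy-c[1])<35)
u,v=xx[m].mean(),yy[m].mean(); K=onz(M,u,v,.126); print(u,v,m.sum(),K)
s,P,T=tool(); print('knob in tool',T.T@(np.r_[K[:2],.123]-P))
E
```

```text
t 5.05 p [ 0.6475 -0.096   0.1769] yang -122.75 xaxis [ 0.011 -0.    -1.   ] F [-0.1 -0.6  0.1] M [-0.   -0.03 -0.  ] w 0.0874 rad 0.112 ang -29.02
delta to knob (tool m): [ 0.0539  0.0074 -0.003 ] joints [  8.7  20.7  -7.4   0.1 -61.3  48.5]
fix tilt shares [ 0.    -0.121  0.074]
[331.06496884 259.7034035 ]
331.9712918660287 260.2918660287081 836 [ 0.64594293 -0.10223555  0.126     ]
knob in tool [ 0.05373314  0.00635069 -0.00174922]
```

View pics/w2.png

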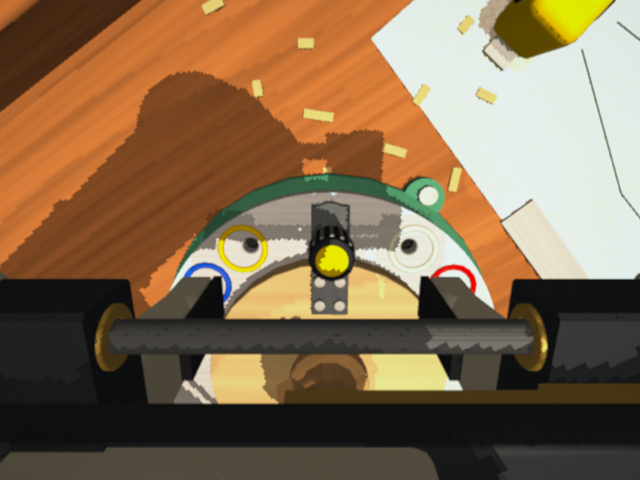

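Emit:
arm_command:
  plan:
    - {"dx":0.6,"dy":0.3,"dz":-0.1,"wx":0,"wy":-0.12,"wz":0.07}
    - {"dx":0.6,"dy":0,"dz":0,"wx":0,"wy":0,"wz":0}
    - {"dx":0.6,"dy":0,"dz":0,"wx":0,"wy":0,"wz":0}
    - {"dx":0.6,"dy":0,"dz":0,"wx":0,"wy":0,"wz":0}
    - {"dx":0.3,"dy":0,"dz":0,"wx":0,"wy":0,"wz":0}
    - {"dx":0,"dy":0,"dz":0,"wx":0,"wy":0,"wz":0}
    - {"dx":0,"dy":0,"dz":0,"wx":0,"wy":0,"wz":0}

```text
time_s: 5.68
tcp_pos: [0.6473, -0.1021, 0.1207]
eef_rot: [-135.4, 89.8, 11.9]
contact_force: [0.7, -0.8, -1.2]
gripper_width: 0.0875
```

```bash
sed -i 's/K=np.array.*/K=np.array([.6461,-.1022,.109])/' go.py; python3 go.py
cat > wk.py <<'E'
from h import *
import sys
p,d=r.capture('wrist'); save(sys.argv[1],p); M=cm('wrist'); p=p.astype(int)
zt=float(sys.argv[2]) if len(sys.argv)>2 else .126
yy,xx=np.mgrid[:480,:640]; s,P,T=tool(); c=proj(M,P+T@np.array([0,0,0])) if len(sys.argv)>3 else proj(M,[.6465,-.102,zt])
m=(p[...,0]>110)&(p[...,1]>90)&(p[...,2]<70)&(np.hypot(xx-c[0],yy-c[1])<40)
u,v=xx[m].mean(),yy[m].mean(); K=onz(M,u,v,zt); print(c,u,v,m.sum(),K)
print('knob in tool',T.T@(np.r_[K[:2],.109]-P))
E
python3 wk.py w3
```

```text
t 5.68 p [ 0.6473 -0.1021  0.1207] yang -122.72 xaxis [ 0.004  0.001 -1.   ] F [ 0.7 -0.8 -1.2] M [-0.02  0.01 -0.02] w 0.0875 rad 0.1149 ang -31.7
delta to knob (tool m): [0.0117 0.0008 0.001 ] joints [  8.   23.8 -10.6  -0.  -55.4  49.2]
fix tilt shares [ 0.    -0.034  0.034]
[321.06460766 313.6476642 ] 321.498224852071 308.4011834319527 845 [ 0.64840591 -0.10343402  0.126     ]
knob in tool [ 0.01175925  0.0005498  -0.00169705]
```

View pics/w3.png

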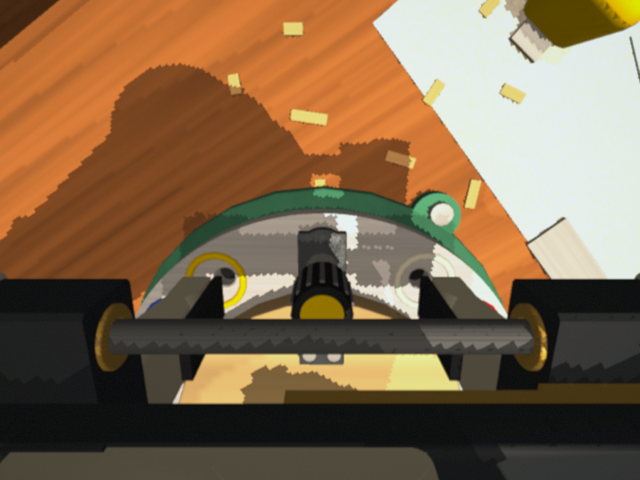

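Emit:
arm_command:
  plan:
    - {"dx":0.4,"dy":0.03,"dz":0,"wx":0,"wy":-0.03,"wz":0.03}
    - {"dx":0.15,"dy":0,"dz":0,"wx":0,"wy":0,"wz":0}
    - {"dx":0,"dy":0,"dz":0,"wx":0,"wy":0,"wz":0}
    - {"dx":0,"dy":0,"dz":0,"wx":0,"wy":0,"wz":0}
    - {"dx":0,"dy":0,"dz":0,"wx":0,"wy":0,"wz":0}
  fingers: 0.3
  force: 4

```text
time_s: 6.15
tcp_pos: [0.648, -0.1027, 0.1101]
eef_rot: [-145.4, 89.9, 1.9]
contact_force: [0.0, -0.0, 0.6]
gripper_width: 0.0601
```

```bash
python3 go.py; python3 wk.py w4
```

```text
t 6.15 p [ 0.648  -0.1027  0.1101] yang -122.72 xaxis [ 0.003  0.    -1.   ] F [ 0.  -0.   0.6] M [-0.04  0.01 -0.02] w 0.0601 rad 0.1158 ang -31.77
delta to knob (tool m): [0.0011 0.0006 0.0018] joints [  8.   24.5 -11.1   0.  -54.3  49.3]
fix tilt shares [ 0.    -0.026  0.018]
[320.76632837 329.09653252] 320.8081632653061 315.26938775510206 245 [ 0.65146629 -0.10520763  0.126     ]
knob in tool [ 0.0012828   0.00025017 -0.00429315]
```

View pics/w4.png

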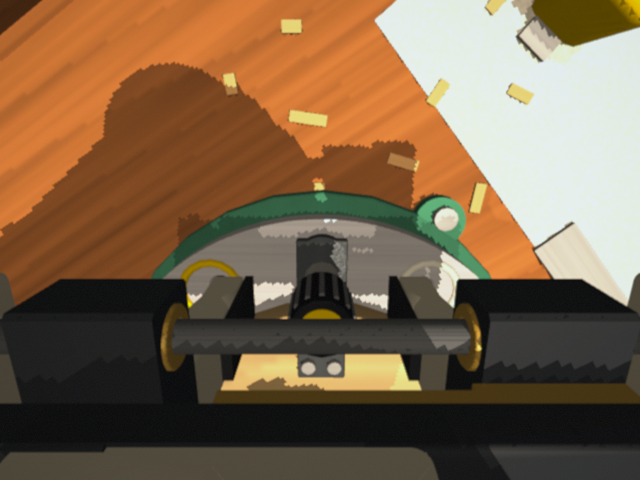

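Knob at column 321, midway between the fingers (253 and 389). I'll close gently.

Emit:
arm_command:
  plan:
    - {"dx":0,"dy":0,"dz":0.06,"wx":0,"wy":0,"wz":0}
    - {"dx":0,"dy":0,"dz":0,"wx":0,"wy":0,"wz":0}
    - {"dx":0,"dy":0,"dz":0,"wx":0,"wy":0,"wz":0}
    - {"dx":0,"dy":0,"dz":0,"wx":0,"wy":0,"wz":0}
    - {"dx":0,"dy":0,"dz":0,"wx":0,"wy":0,"wz":0}
    - {"dx":0,"dy":0,"dz":0,"wx":0,"wy":0,"wz":0}
    - {"dx":0,"dy":0,"dz":0,"wx":0,"wy":0,"wz":0}
  fingers: 1
  force: 4

```text
time_s: 6.78
tcp_pos: [0.6473, -0.102, 0.1112]
eef_rot: [-145.4, 89.8, 1.9]
contact_force: [0.9, -0.1, -0.1]
gripper_width: 0.0261
```

```bash
python3 go.py
```

```text
t 6.78 p [ 0.6473 -0.102   0.1112] yang -122.71 xaxis [ 0.004  0.    -1.   ] F [ 0.9 -0.1 -0.1] M [-0.04 -0.02  0.06] w 0.0261 rad 0.1148 ang -31.65
delta to knob (tool m): [0.0022 0.0008 0.0009] joints [  8.1  24.3 -11.2   0.  -54.3  49.2]
fix tilt shares [ 0.    -0.044  0.03 ]
```

Emit:
arm_command:
  plan:
    - {"dx":0,"dy":0,"dz":0,"wx":0,"wy":0,"wz":0}
    - {"dx":0,"dy":0,"dz":0,"wx":0,"wy":0,"wz":0}
    - {"dx":0,"dy":0,"dz":0,"wx":0,"wy":0,"wz":0}
  fingers: 1
  force: 40

```text
time_s: 7.03
tcp_pos: [0.6472, -0.102, 0.1112]
eef_rot: [-146.5, 89.8, 0.8]
contact_force: [-0.5, -0.4, 0.5]
gripper_width: 0.025
```

```bash
python3 go.py
```

```text
t 7.03 p [ 0.6472 -0.102   0.1112] yang -122.7 xaxis [ 0.004  0.    -1.   ] F [-0.5 -0.4  0.5] M [-0.02  0.03  0.07] w 0.025 rad 0.1148 ang -31.67
delta to knob (tool m): [0.0022 0.0008 0.0009] joints [  8.1  24.3 -11.2   0.  -54.3  49.2]
fix tilt shares [ 0.    -0.043  0.029]
```

Emit:
arm_command:
  plan:
    - {"dx":-0.1,"dy":0,"dz":0,"wx":0,"wy":0,"wz":0}
    - {"dx":-0.1,"dy":0,"dz":0,"wx":0,"wy":0,"wz":0}
    - {"dx":-0.1,"dy":0,"dz":0,"wx":0,"wy":0,"wz":0}
    - {"dx":0,"dy":0,"dz":0,"wx":0,"wy":0,"wz":0}

```text
time_s: 7.37
tcp_pos: [0.6472, -0.1019, 0.1142]
eef_rot: [-130.1, 89.9, 17.2]
contact_force: [3.7, -1.9, -9.7]
gripper_width: 0.0252
```

```bash
python3 go.py
```

```text
t 7.37 p [ 0.6472 -0.1019  0.1142] yang -122.75 xaxis [ 0.002  0.001 -1.   ] F [ 3.7 -1.9 -9.7] M [-0.6  -1.44  0.14] w 0.0252 rad 0.1147 ang -31.66
delta to knob (tool m): [0.0052 0.0008 0.0007] joints [  8.1  24.2 -10.9  -0.  -54.8  49.2]
fix tilt shares [ 0.    -0.021  0.025]
```

Emit:
arm_command:
  plan:
    - {"dx":-0.15,"dy":0,"dz":-0.03,"wx":0,"wy":0,"wz":0}
    - {"dx":-0.15,"dy":0,"dz":0,"wx":0,"wy":0,"wz":0}
    - {"dx":-0.15,"dy":0,"dz":0,"wx":0,"wy":0,"wz":0}
    - {"dx":-0.15,"dy":0,"dz":0,"wx":0,"wy":0,"wz":0}
    - {"dx":0,"dy":0,"dz":0,"wx":0,"wy":0,"wz":0}

```text
time_s: 7.78
tcp_pos: [0.6471, -0.102, 0.1241]
eef_rot: [-38.9, 89.9, 108.3]
contact_force: [4.0, -2.5, -11.4]
gripper_width: 0.0253
```

```bash
python3 go.py
```

```text
t 7.78 p [ 0.6471 -0.102   0.1241] yang -122.8 xaxis [-0.001  0.002 -1.   ] F [  4.   -2.5 -11.4] M [-0.68 -1.74  0.09] w 0.0253 rad 0.1147 ang -31.7
delta to knob (tool m): [0.0151 0.0007 0.0007] joints [  8.   23.7 -10.1  -0.1 -56.2  49.2]
fix tilt shares [-0.     0.017  0.014]
```

Emit:
arm_command:
  plan:
    - {"dx":-0.12,"dy":0,"dz":-0.02,"wx":0,"wy":0,"wz":0}
    - {"dx":0,"dy":0.15,"dz":0,"wx":0.33,"wy":0,"wz":0}
    - {"dx":0,"dy":0.3,"dz":0.01,"wx":0.65,"wy":0,"wz":0}
    - {"dx":0,"dy":0.3,"dz":0.01,"wx":0.65,"wy":0,"wz":0}
    - {"dx":0,"dy":0.3,"dz":0.01,"wx":0.65,"wy":0,"wz":0}

```text
time_s: 8.2
tcp_pos: [0.6341, -0.1185, 0.1248]
eef_rot: [-1.4, 89.9, 134.9]
contact_force: [3.6, -2.0, -13.0]
gripper_width: 0.0253
```

```bash
python3 go.py
```

```text
t 8.2 p [ 0.6341 -0.1185  0.1248] yang -133.69 xaxis [-0.002  0.002 -1.   ] F [  3.6  -2.  -13. ] M [-0.84 -1.78  0.25] w 0.0253 rad 0.1143 ang -42.24
delta to knob (tool m): [ 0.0158 -0.0201  0.0026] joints [  6.6  22.9 -11.4  -0.1 -55.8  39.7]
fix tilt shares [-0.     0.031  0.001]
```

Emit:
arm_command:
  plan:
    - {"dx":0,"dy":0.3,"dz":0,"wx":0.65,"wy":0.02,"wz":0}
    - {"dx":0,"dy":0.3,"dz":0.01,"wx":0.65,"wy":0,"wz":0}
    - {"dx":0,"dy":0.3,"dz":0.01,"wx":0.65,"wy":0,"wz":0}
    - {"dx":0,"dy":0.3,"dz":0.01,"wx":0.65,"wy":0,"wz":0}
    - {"dx":0,"dy":0.3,"dz":0.01,"wx":0.65,"wy":0,"wz":0}
    - {"dx":0,"dy":0.3,"dz":0.01,"wx":0.65,"wy":0,"wz":0}
    - {"dx":0,"dy":0.3,"dz":0.01,"wx":0.65,"wy":0,"wz":0}

```text
time_s: 8.78
tcp_pos: [0.5968, -0.1451, 0.123]
eef_rot: [52.8, 89.8, 166.6]
contact_force: [2.7, -1.4, -12.3]
gripper_width: 0.0251
```

```bash
sed -i 's/^Q=.*/Q=np.array([.5498,-.0383])/' h.py; python3 go.py
```

```text
t 8.78 p [ 0.5968 -0.1451  0.123 ] yang -156.17 xaxis [-0.003  0.001 -1.   ] F [  2.7  -1.4 -12.3] M [-0.22 -1.61  0.07] w 0.0251 rad 0.1167 ang -66.27
delta to knob (tool m): [ 0.0139 -0.0625  0.0193] joints [  4.5  20.4 -15.6  -0.1 -54.2  19.4]
fix tilt shares [ 0.     0.021 -0.028]
```

Emit:
arm_command:
  plan:
    - {"dx":-0.08,"dy":0.3,"dz":0.01,"wx":0.65,"wy":0.02,"wz":-0.03}
    - {"dx":-0.04,"dy":0.3,"dz":0.01,"wx":0.65,"wy":0,"wz":0}
    - {"dx":-0.02,"dy":0.3,"dz":0.01,"wx":0.65,"wy":0,"wz":0}
    - {"dx":-0.02,"dy":0.3,"dz":0.01,"wx":0.65,"wy":0,"wz":0}
    - {"dx":0,"dy":0.15,"dz":0,"wx":0.3,"wy":0,"wz":0}
    - {"dx":0,"dy":0,"dz":0,"wx":0,"wy":0,"wz":0}

```text
time_s: 9.28
tcp_pos: [0.5669, -0.1538, 0.1253]
eef_rot: [22.9, 89.9, 121.9]
contact_force: [5.0, -0.6, -14.0]
gripper_width: 0.0253
```

```bash
python3 go.py
python3 - <<'E'
from h import *
p,d=r.capture('wrist'); save('w5',p)
p,d=r.capture('top'); save('top5',cv2.resize(p[120:300,250:440],None,fx=3.3,fy=3.3,interpolation=cv2.INTER_CUBIC))
E
```

```text
t 9.28 p [ 0.5669 -0.1538  0.1253] yang -170.96 xaxis [-0.001  0.002 -1.   ] F [  5.   -0.6 -14. ] M [-0.25 -1.67 -0.25] w 0.0253 rad 0.1168 ang -81.6
delta to knob (tool m): [ 0.0163 -0.0864  0.0385] joints [  3.8  17.9 -19.   -0.1 -53.1   5.3]
fix tilt shares [ 0.     0.025 -0.01 ]
```

View pics/w5.png

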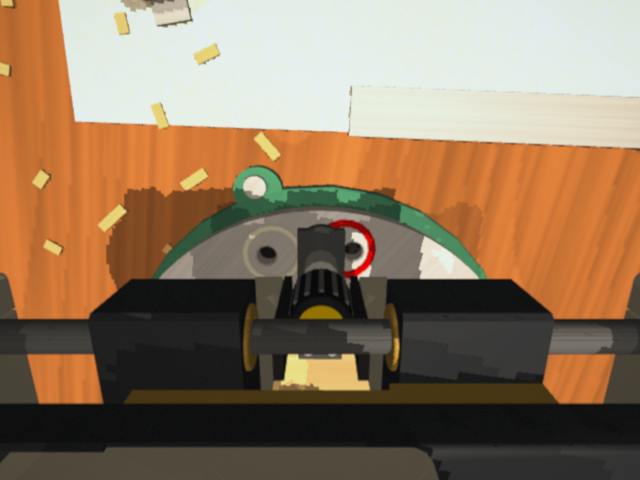

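View pics/top5.png

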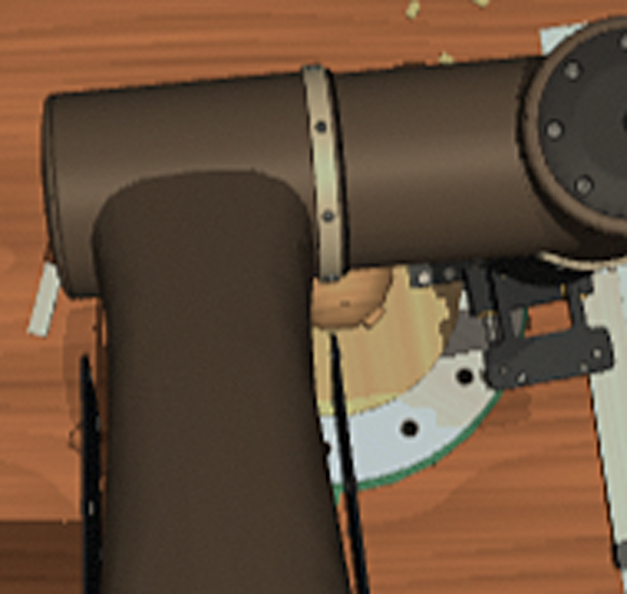

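The wrist view shows the red-ringed hole at about (351,249), just clockwise of the arm, and the white-ringed hole at (268,252). The arm's swing looks true so far.

Run:
```python
from h import *
p=cv2.cvtColor(cv2.imread('pics/w5.png'),cv2.COLOR_BGR2RGB).astype(int); M=cm('wrist')
cv2.imwrite('pics/w5c.png',cv2.resize(p[210:340,220:400,::-1].astype(np.uint8),None,fx=4,fy=4,interpolation=cv2.INTER_CUBIC))
yy,xx=np.mgrid[:480,:640]; g=p.max(2)
for c in [(268,252),(352,249)]:
    b=(g<60)&(np.hypot(xx-c[0],yy-c[1])<11); 
    if c[0]>300: b&=(xx>344)
    u,v=xx[b].mean(),yy[b].mean(); X=onz(M,u,v,.047)[:2]; d=X-Q; print(b.sum(),xx[b].min(),xx[b].max(),u,v,X,np.hypot(*d),np.degrees(np.arctan2(d[1],d[0])))
```

```text
147 260 275 267.3333333333333 252.37414965986395 [ 0.59881716 -0.14533092] 0.11772128326032782 -65.39355019966894
143 345 360 351.87412587412587 248.2237762237762 [ 0.54753779 -0.15637278] 0.11809444574538865 -91.09762070347077
```

View pics/w5c.png

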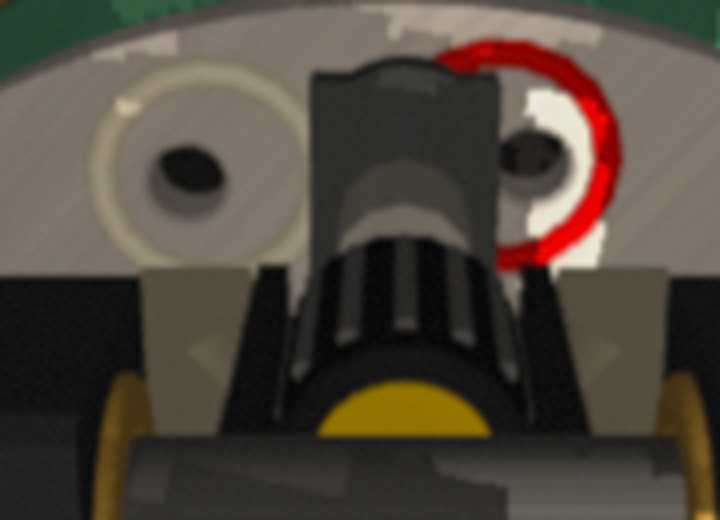

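Emit:
arm_command:
  plan:
    - {"dx":0,"dy":0.3,"dz":0.01,"wx":0.65,"wy":0.02,"wz":0}
    - {"dx":0,"dy":0.3,"dz":0.01,"wx":0.65,"wy":0,"wz":0}
    - {"dx":0,"dy":0.1,"dz":0,"wx":0.22,"wy":0,"wz":0}
    - {"dx":0,"dy":0,"dz":0,"wx":0,"wy":0,"wz":0}

```text
time_s: 9.72
tcp_pos: [0.5534, -0.155, 0.1248]
eef_rot: [87.0, 89.9, 179.2]
contact_force: [2.6, -1.1, -13.3]
gripper_width: 0.0249
```

```bash
python3 go.py
```

```text
t 9.72 p [ 0.5534 -0.155   0.1248] yang -177.87 xaxis [-0.002  0.    -1.   ] F [  2.6  -1.1 -13.3] M [-0.45 -1.39 -0.15] w 0.0249 rad 0.1168 ang -88.24
delta to knob (tool m): [ 0.0156 -0.0946  0.0493] joints [  3.8  16.9 -20.6  -0.  -52.6  -1.7]
fix tilt shares [ 0.     0.001 -0.023]
```

Emit:
arm_command:
  plan:
    - {"dx":0,"dy":0.19,"dz":0.01,"wx":0.4,"wy":0,"wz":-0.02}
    - {"dx":0,"dy":0.17,"dz":0,"wx":0.36,"wy":0,"wz":0}
    - {"dx":0,"dy":0,"dz":0,"wx":0,"wy":0,"wz":0}
    - {"dx":0,"dy":0,"dz":0,"wx":0,"wy":0,"wz":0}

```text
time_s: 10.05
tcp_pos: [0.5466, -0.155, 0.1246]
eef_rot: [105.6, 89.9, -165.5]
contact_force: [2.8, -1.6, -13.3]
gripper_width: 0.0252
```

```bash
python3 go.py
```

```text
t 10.05 p [ 0.5466 -0.155   0.1246] yang 178.93 xaxis [-0.001 -0.    -1.   ] F [  2.8  -1.6 -13.3] M [-0.5  -1.29 -0.2 ] w 0.0252 rad 0.1168 ang -91.58
delta to knob (tool m): [ 0.0155 -0.0985  0.0547] joints [  3.9  16.3 -21.5   0.  -52.2  -5. ]
fix tilt shares [ 0.    -0.004 -0.016]
```

Emit:
arm_command:
  plan:
    - {"dx":0.1,"dy":0,"dz":0,"wx":0,"wy":0,"wz":0}
    - {"dx":0.05,"dy":0,"dz":0,"wx":0,"wy":0,"wz":0}
    - {"dx":0,"dy":0,"dz":0,"wx":0,"wy":0,"wz":0}

```text
time_s: 10.3
tcp_pos: [0.5466, -0.155, 0.1212]
eef_rot: [96.4, 89.9, -174.5]
contact_force: [1.3, -2.5, -11.4]
gripper_width: 0.0251
```

```bash
python3 go.py
```

```text
t 10.3 p [ 0.5466 -0.155   0.1212] yang 179.11 xaxis [-0.002 -0.    -1.   ] F [  1.3  -2.5 -11.4] M [-0.32 -0.95 -0.31] w 0.0251 rad 0.1168 ang -91.55
delta to knob (tool m): [ 0.012  -0.0987  0.0544] joints [  3.9  16.6 -21.7   0.  -51.9  -4.8]
fix tilt shares [ 0.    -0.003 -0.03 ]
```

Emit:
arm_command:
  plan:
    - {"dx":0.04,"dy":0,"dz":0,"wx":0,"wy":0,"wz":0}
    - {"dx":0,"dy":0,"dz":0,"wx":0,"wy":0,"wz":0}

```text
time_s: 10.47
tcp_pos: [0.5466, -0.155, 0.1202]
eef_rot: [94.8, 89.8, -176.1]
contact_force: [1.6, -0.7, -11.9]
gripper_width: 0.0252
```

```bash
python3 go.py
```

```text
t 10.47 p [ 0.5466 -0.155   0.1202] yang 179.14 xaxis [-0.003 -0.    -1.   ] F [  1.6  -0.7 -11.9] M [-0.38 -0.82 -0.31] w 0.0252 rad 0.1168 ang -91.55
delta to knob (tool m): [ 0.0109 -0.0987  0.0543] joints [  3.9  16.7 -21.7   0.  -51.8  -4.8]
fix tilt shares [ 0.    -0.003 -0.036]
```

Emit:
arm_command:
  plan:
    - {"dx":0.05,"dy":0,"dz":0,"wx":0,"wy":0,"wz":0}
    - {"dx":0,"dy":0,"dz":0,"wx":0,"wy":0,"wz":0}

```text
time_s: 10.63
tcp_pos: [0.5466, -0.155, 0.1191]
eef_rot: [94.0, 89.8, -176.9]
contact_force: [1.4, -1.2, -10.7]
gripper_width: 0.0249
```

```bash
python3 go.py
```

```text
t 10.63 p [ 0.5466 -0.155   0.1191] yang 179.15 xaxis [-0.003 -0.    -1.   ] F [  1.4  -1.2 -10.7] M [-0.29 -0.76 -0.29] w 0.0249 rad 0.1168 ang -91.56
delta to knob (tool m): [ 0.0098 -0.0987  0.0543] joints [  3.9  16.7 -21.8  -0.  -51.7  -4.7]
fix tilt shares [ 0.    -0.003 -0.039]
```

The pin is now below dial level and still carries spring force, so it is in the hole. I'll keep lowering.

Emit:
arm_command:
  plan:
    - {"dx":0.07,"dy":0,"dz":0,"wx":0,"wy":0,"wz":0}
    - {"dx":0.07,"dy":0,"dz":0,"wx":0,"wy":0,"wz":0}
    - {"dx":0.05,"dy":0,"dz":0,"wx":0,"wy":0,"wz":0}
    - {"dx":0,"dy":0,"dz":0,"wx":0,"wy":0,"wz":0}

```text
time_s: 10.97
tcp_pos: [0.5467, -0.155, 0.1153]
eef_rot: [95.9, 89.8, -174.9]
contact_force: [2.0, -0.5, -10.3]
gripper_width: 0.025
```

```bash
python3 go.py
```

```text
t 10.97 p [ 0.5467 -0.155   0.1153] yang 179.17 xaxis [-0.003 -0.    -1.   ] F [  2.   -0.5 -10.3] M [-0.15 -0.63 -0.37] w 0.025 rad 0.1168 ang -91.54
delta to knob (tool m): [ 0.006  -0.0987  0.0543] joints [  3.9  17.  -22.    0.  -51.1  -4.7]
fix tilt shares [ 0.    -0.004 -0.035]
```

Emit:
arm_command:
  plan:
    - {"dx":0.05,"dy":0,"dz":0,"wx":0,"wy":0,"wz":0}
    - {"dx":0.05,"dy":0,"dz":0,"wx":0,"wy":0,"wz":0}
    - {"dx":0.03,"dy":0,"dz":0,"wx":0,"wy":0,"wz":0}
    - {"dx":0,"dy":0,"dz":0,"wx":0,"wy":0,"wz":0}

```text
time_s: 11.3
tcp_pos: [0.5467, -0.155, 0.1128]
eef_rot: [97.9, 89.8, -172.9]
contact_force: [0.9, 0.3, -9.5]
gripper_width: 0.0254
```

```bash
python3 go.py
```

```text
t 11.3 p [ 0.5467 -0.155   0.1128] yang 179.17 xaxis [-0.003 -0.    -1.   ] F [ 0.9  0.3 -9.5] M [-0.12 -0.52 -0.35] w 0.0254 rad 0.1168 ang -91.54
delta to knob (tool m): [ 0.0035 -0.0987  0.0543] joints [  3.9  17.1 -22.2   0.  -50.8  -4.7]
fix tilt shares [ 0.    -0.005 -0.033]
```

About 1.5 mm left with little side force. I'll release so the spring seats the pin.

Emit:
arm_command:
  plan:
    - {"dx":0.04,"dy":0,"dz":0,"wx":0,"wy":0,"wz":0}
    - {"dx":0,"dy":0,"dz":0,"wx":0,"wy":0,"wz":0}
    - {"dx":0,"dy":0,"dz":0,"wx":0,"wy":0,"wz":0}
    - {"dx":0,"dy":0,"dz":0,"wx":0,"wy":0,"wz":0}
    - {"dx":0,"dy":0,"dz":0,"wx":0,"wy":0,"wz":0}
    - {"dx":0,"dy":0,"dz":0,"wx":0,"wy":0,"wz":0}
  fingers: -0.4

```text
time_s: 11.8
tcp_pos: [0.5508, -0.1557, 0.1173]
eef_rot: [-115.5, 89.6, -26.1]
contact_force: [-0.2, -0.2, -0.6]
gripper_width: 0.0583
```

```bash
python3 go.py
python3 - <<'E'
from h import *
p,d=r.capture('wrist'); save('w6',p)
p,d=r.capture('side'); save('s6',cv2.resize(p[180:350,260:450],None,fx=4,fy=3.5,interpolation=cv2.INTER_CUBIC))
E
```

```text
t 11.8 p [ 0.5508 -0.1557  0.1173] yang 179.43 xaxis [ 0.006 -0.003 -1.   ] F [-0.2 -0.2 -0.6] M [ 0.04 -0.04  0.02] w 0.0583 rad 0.1174 ang -89.5
delta to knob (tool m): [ 0.0087 -0.0947  0.0545] joints [  3.9  16.9 -21.9   0.3 -50.8  -4.7]
fix tilt shares [ 0.    -0.038  0.079]
```

View pics/w6.png

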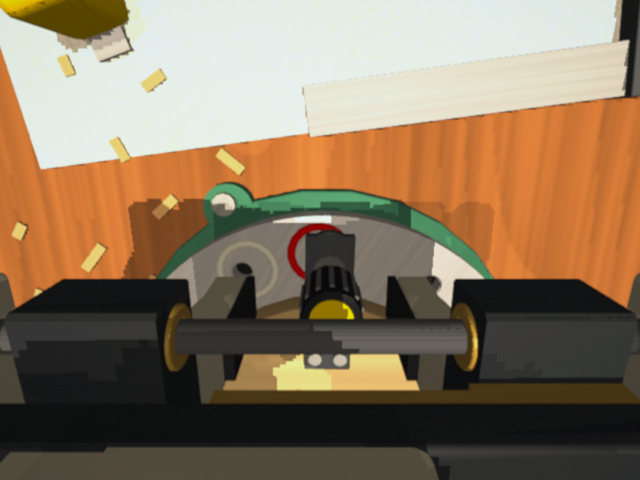

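View pics/s6.png

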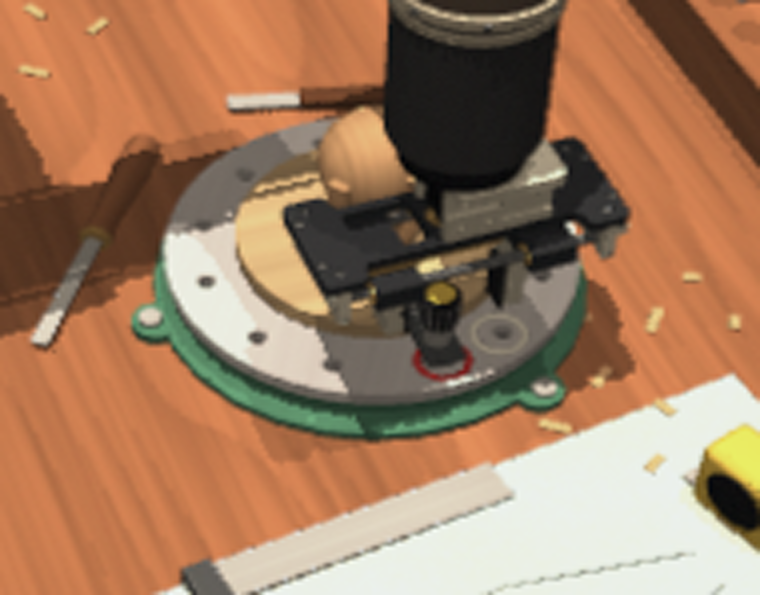

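Emit:
arm_command:
  plan:
    - {"dx":-0.4,"dy":-0.15,"dz":0,"wx":0,"wy":0,"wz":0}
    - {"dx":-0.8,"dy":0,"dz":0,"wx":0,"wy":0,"wz":0}
    - {"dx":-1,"dy":0,"dz":0,"wx":0,"wy":0,"wz":0}
    - {"dx":-1,"dy":0,"dz":0,"wx":0,"wy":0,"wz":0}
    - {"dx":-1,"dy":0,"dz":0,"wx":0,"wy":0,"wz":0}
    - {"dx":-1,"dy":0,"dz":-0.5,"wx":0,"wy":0,"wz":0}
    - {"dx":-1,"dy":0,"dz":-1,"wx":0,"wy":0,"wz":0}
    - {"dx":-0.5,"dy":0,"dz":-1,"wx":0,"wy":0,"wz":0}
    - {"dx":0,"dy":0,"dz":-1,"wx":0,"wy":0,"wz":0}
    - {"dx":0,"dy":0,"dz":-1,"wx":0,"wy":0,"wz":0}
    - {"dx":0,"dy":0,"dz":-1,"wx":0,"wy":0,"wz":0}
    - {"dx":0,"dy":0,"dz":-1,"wx":0,"wy":0,"wz":0}
    - {"dx":0,"dy":0,"dz":0,"wx":0,"wy":0,"wz":0}
    - {"dx":0,"dy":0,"dz":0,"wx":0,"wy":0,"wz":0}

```text
time_s: 13.07
tcp_pos: [0.5539, -0.2917, 0.2687]
eef_rot: [-122.6, 89.2, -32.9]
contact_force: [-0.2, 0.9, -0.3]
gripper_width: 0.0614
```

```bash
python3 go.py
python3 - <<'E'
from h import *
for n in ('top','side','wrist'):
    p,d=r.capture(n); save(n+'7',p); M=cm(n)
    x=r.spot_point(n,'knob'); print(n,[ (a['score'],a['centre']) for a in x[:2]])
    yy,xx=np.mgrid[:480,:640]
    c=proj(M,[.5468,-.1535,.126]); q=p.astype(int)
    m=(q[...,0]>110)&(q[...,1]>90)&(q[...,2]<80)&(np.hypot(xx-c[0],yy-c[1])<16)
    if m.sum(): u,v=xx[m].mean(),yy[m].mean(); print(c,m.sum(),u,v,onz(M,u,v,.126),'depth pt',dep(M,u,v,np.median(d[m])))
    cc=[int(k) for k in c]; save(n+'7c',cv2.resize(p[max(cc[1]-75,0):cc[1]+75,max(cc[0]-95,0):cc[0]+95],None,fx=4,fy=4,interpolation=cv2.INTER_CUBIC))
E
```

```text
t 13.07 p [ 0.5539 -0.2917  0.2687] yang 179.64 xaxis [ 0.011 -0.007 -1.   ] F [-0.2  0.9 -0.3] M [0.17 0.08 0.06] w 0.0614 rad 0.2534 ang -89.07
delta to knob (tool m): [ 0.1593 -0.0892  0.1912] joints [ -9.7  14.5  -3.9   0.3 -70.9   9.3]
fix tilt shares [ 0.    -0.089  0.139]
top [(0.17, [351.7, 203.6])]
side [(0.49, [370.0, 267.9])]
[369.70731726 262.07642284] 11 360.6363636363636 257.72727272727275 [ 0.53117032 -0.13290951  0.126     ] depth pt [ 0.55496153 -0.08332252  0.05983098]
wrist [(0.78, [330.6, 359.4])]
[331.24570831 373.56479805] 329 331.93009118541033 373.11854103343467 [ 0.54620248 -0.15395673  0.126     ] depth pt [ 0.546221   -0.15463837  0.12693749]
```

View pics/side7c.png

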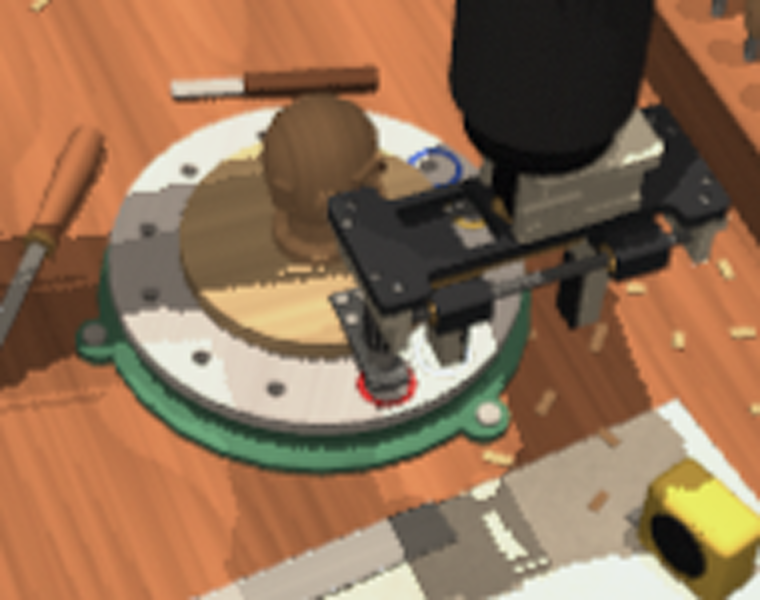

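View pics/top7.png

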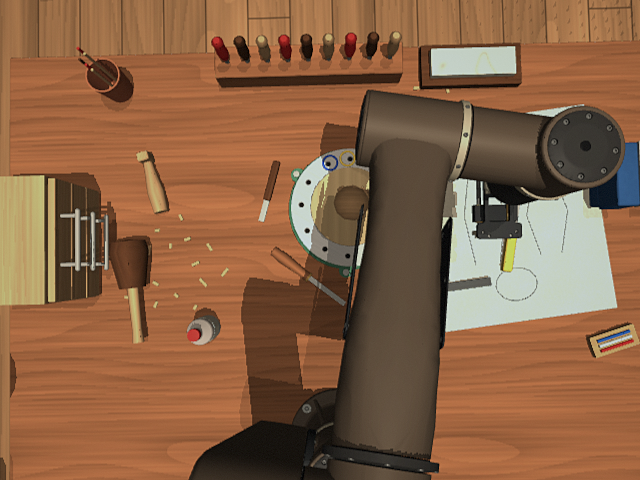

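View pics/wrist7.png

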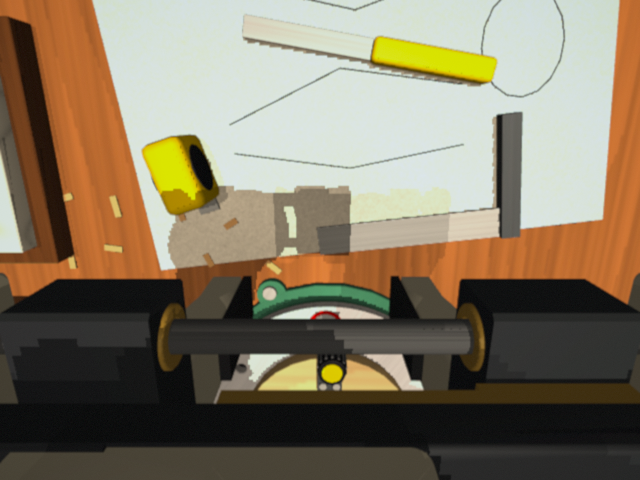

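Emit:
arm_command:
  plan:
    - {"dx":-0.3,"dy":0,"dz":-1,"wx":0,"wy":0,"wz":0}
    - {"dx":-0.3,"dy":0,"dz":-1,"wx":0,"wy":0,"wz":0}
    - {"dx":0,"dy":0,"dz":-1,"wx":0,"wy":0,"wz":0}
    - {"dx":0,"dy":0,"dz":-1,"wx":0,"wy":0,"wz":0}
    - {"dx":0,"dy":0,"dz":-1,"wx":0,"wy":0,"wz":0}
    - {"dx":0,"dy":0,"dz":-1,"wx":0,"wy":0,"wz":0}
    - {"dx":0,"dy":0,"dz":0,"wx":0,"wy":0,"wz":0}
    - {"dx":0,"dy":0,"dz":0,"wx":0,"wy":0,"wz":0}
    - {"dx":0,"dy":0,"dz":0,"wx":0,"wy":0,"wz":0}

```text
time_s: 14.12
tcp_pos: [0.5559, -0.4085, 0.2823]
eef_rot: [-119.8, 89.3, -29.5]
contact_force: [-0.4, 0.3, 0.3]
gripper_width: 0.0614
```

```bash
python3 go.py
python3 - <<'E'
from h import *
for n in ('side','top'):
    p,d=r.capture(n); M=cm(n)
    c=proj(M,[.5468,-.1565,.126]); q=p.astype(int); yy,xx=np.mgrid[:480,:640]
    m=(q[...,0]>100)&(q[...,1]>90)&(q[...,2]<80)&(np.hypot(xx-c[0],yy-c[1])<12)
    if m.sum(): u,v=xx[m].mean(),yy[m].mean(); print(n,c,m.sum(),u,v,onz(M,u,v,.126),'depth pt',dep(M,u,v,np.median(d[m])))
    cc=[int(k) for k in c]; save(n+'8c',cv2.resize(p[max(cc[1]-75,0):cc[1]+75,max(cc[0]-95,0):cc[0]+95],None,fx=4,fy=4,interpolation=cv2.INTER_CUBIC))
E
```

```text
t 14.12 p [ 0.5559 -0.4085  0.2823] yang -179.64 xaxis [ 0.011 -0.006 -1.   ] F [-0.4  0.3  0.3] M [ 0.13 -0.04  0.03] w 0.0614 rad 0.3703 ang -89.06
delta to knob (tool m): [ 0.1724 -0.0902  0.3069] joints [-20.1  20.3   6.    0.1 -75.   20.4]
fix tilt shares [ 0.    -0.08   0.139]
side [370.1868108 262.9628961] 55 372.5090909090909 261.94545454545454 [ 0.55344126 -0.15550356  0.126     ] depth pt [ 0.57471738 -0.11447749  0.06980478]
top [403.08169791 203.55152523] 112 408.7142857142857 202.9375 [ 0.54786589 -0.16896865  0.126     ] depth pt [ 0.56071388 -0.18705911  0.00297357]
```

View pics/side8c.png

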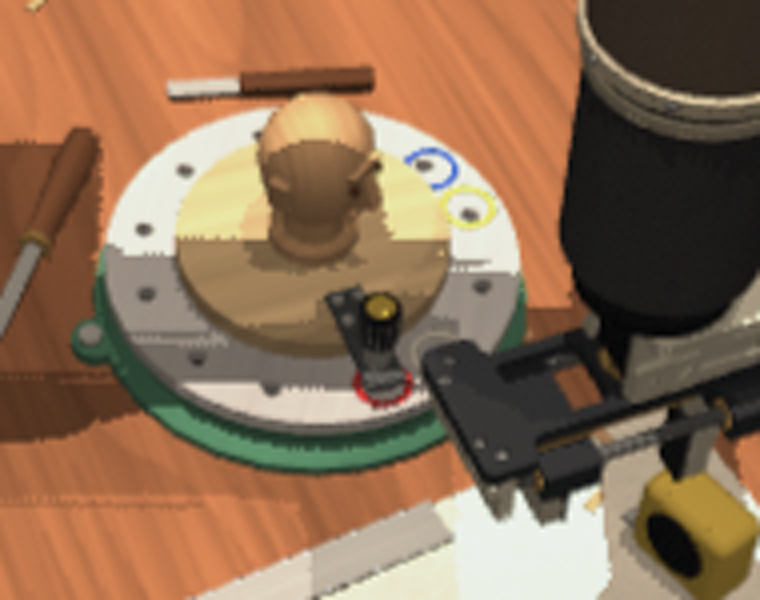

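The knob top shows at about (370,263) in the side picture. That matches the projection for the home height over the red-ringed hole (370.2,263.0). I'm handing the job in.

```bash
python3 -c "
from plant import r
print(r.close_job())"
```

```text
the job is handed in; nothing more can be done
None
```

The head is at its new station: the index pin is home in the red-ringed hole, two holes clockwise from the start (about 58.5°). I handed the job in at about 14 s of the 51 s allowed.

- **What I did:** I gripped the knob gently and lifted the pin about 13 mm. I swung the arm round with it, then lowered it into the hole in small steps. I let go with about 1.5 mm left so the spring could seat it.
- **Forces:** side readings stayed around 5 N or less, and the upward pull stayed around the spring's own force (up to 14 N). At no step did the readings show the pin resting on the dial.
- **Pin home:** the last wrist depth reading put the knob top at 126.9 mm, against 126 mm for home. In the side picture the knob sits within a pixel of where a homed knob over that hole should appear.
- **Bench and stand:** the gripper is well clear of the stand with no force on it, and nothing on the bench looks moved in the last pictures. I saw no sign of contact with the carving, though the arm passed above it.

**Checks that failed or disagreed:**
- The top and wrist cameras placed the stand about 3 mm apart. They agreed on the swing angle to 0.2°, so I worked from the wrist camera.
- The automatic colour search gave no usable knob position in the last top and side pictures. The arm still partly covered the top view, so I read the side picture by eye.

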